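# Pack up the tile cutter

### The job

Pack up the tile cutter for the day: with light pushes of the fingertips, swing both of its side support arms in flat against the base, and push the carriage along its rails fully home against the end bracket farthest from the robot. Do not work the carriage's lever, and leave the strip of tile on the bed and the tiles and tools around the cutter lying where they are.

Things in the scene. Friction and masses are not known exactly. Their poses are not given: they have to be found in the camera images.
- cutter: Manual tile cutter, fixed to the bench: base 500 (x) x 180 mm (y), bed top 30 mm up, grey end brackets 100 mm wide and 105 mm high with inner faces at x = -215 and +215 mm, two steel rails between them along x (14 mm thick, y = +/-22 mm, tops 92 mm up). Origin: centre of its underside, at the bench; x runs along the rails away from the robot, y left, z up.
- wing_left (a joint): Left support arm: aluminium bar 22 mm wide, 16 mm high (14 to 30 mm above the bench), on an upright pivot at cutter x = -90, y = +105 mm, reaching 181 mm beyond it, black end cap. Value in rad: 0 folded, along the base, pointing to cutter +x, on its stop; grows as the free end swings out to the left, to 1.5 (square to the base). Stays where left; 1 to 2 N near the free end moves it.
- wing_right (a joint): Right support arm, mirror image of the left one: pivot at cutter x = -90, y = -105 mm. Value in rad: 0 folded along the base on its stop; grows as the free end swings out to the right, to 1.5.
- wing_left_push (a point): Point on the left arm's outer side (it looks away from the base when folded, to the robot when swung out), 140 mm from the pivot, 22 mm above the bench. Its x axis points along the arm to the free end; its y axis points out of that side.
- wing_right_push (a point): The same point on the right arm's outer side, 140 mm from the pivot, 22 mm above the bench. Its x axis points along the arm to the free end; its y axis points inwards, so out of that outer side is -y.
- carriage (a joint): The cutter's carriage: grey block 100 long (x) x 75 wide x 55 mm high (70 to 125 mm above the bench) on the two rails. Value in m: its distance from home, 0 when against the far end bracket (cutter +x), up to 0.33 at the robot's end. Slides with about 2 N of friction and stays where it is left.
- carriage_face (a point): Point on the carriage's flat rear face, the one that looks to the robot's end (cutter -x): middle of its width, 112.5 mm above the bench (12.5 mm under the block's top, 20.5 mm over the rails' tops). Axes as the cutter's.
- lever (a joint): Scoring lever on the carriage: steel rod with black rubber grip, pivoted 147 mm above the bench, 70 mm ahead of the carriage's rear face, on the middle line. Value in rad: 0 at rest, leaning 30 degrees forward (to cutter +x) on its stop, top about 300 mm above the bench, held by a light spring; grows as it is pulled back towards the robot.
- offcut: Strip of patterned tile, 150 x 55 x 9 mm, lying loose on the right half of the cutter's bed. Origin: centre of its underside.
- tile_a: Patterned tile 150 x 150 x 9 mm lying flat on the bench to one side, outside the sweep of the support arm there. Origin: centre of its underside.
- tile_b: A like tile, 150 x 150 x 9 mm, flat on the bench on the robot's side of one support arm. Origin: centre of its underside.
- square: Small aluminium try square, about 100 x 152 mm and 14 mm high, flat on the bench on the robot's side of the other support arm. Origin: within 16 mm of the middle of that outline, at the bench.
- mallet: Rubber mallet lying on the bench to the other side, outside the sweep of the arm there: black head 56 mm thick and 85 mm wide at its +x end, wooden handle 25 mm thick, about 280 mm long in all. Origin: near the middle of its length, at the bench.
- scribe: Chrome tile scribe lying on the bench beyond one support arm, beside the far end of the cutter, 144 mm long (x), 14 mm wide, 14 mm high. Origin: near its middle, at the bench.
- tub: Lidded round tub of tile spacers, 72 mm across and 55 mm high, standing beyond the other support arm. Origin: centre of its underside.

How it is judged:
By the outcome, as a careful person would: the job done as asked, in the order asked, and still so for the second after the job is handed in, with the robot touching nothing.
It also fails if it takes over 72 s, if anything falls off the work surface, if the arm or the gripper's body presses on something with over 40 N, if the wrist force passes 120 N, or if a joint passes its speed limit or range.

### The arm

A 6-joint arm with a two-finger parallel gripper is mounted at the origin on the work surface. World frame = base frame: x ahead of the robot, y to its left, z up, the work surface at z = 0. Lengths are in m, angles in rad, forces in N, time in s.
With the tool pointing down it reaches from about 0.35 to 0.975 m from the base axis. Payload 4.9 kg.
Tool frame: the origin (TCP) lies at the very end of the fingers, on their centre line; the grasp point (between the pads) lies 19 mm behind it (ctrl.grip_point_offset is the distance from the TCP to the grasp point, in m); z points along the fingers, y is the line along which they close (so a half turn about z gives the same grasp; the last joint's range is limited). The gripper opens to 85 mm and grips with 20 to 120 N. Pads are 22 mm wide; open, the fingers measure 114 mm over their backs; the gripper's body (76 mm by 85 mm) begins 54 mm behind the grasp point. The pads swing forward as they close: fully open they stand 13 mm farther back than shut.
Start: joints at [-1.384, 0.053, 1.613, -0, 1.476, -0.119], TCP at [0.188, -0.596, 0.231] pointing down, gripper open.
Joint ranges: [-3.01, 3.01], [-1.01, 2.22], [0.06, 2.58], [-1.02, 4.17], [0.09, 2.62], [-3.14, 3.14]. Speed limits (rad/s): [2.57, 2.57, 3.14, 3.14, 3.14, 3.14].

### API

Orientations are given as a rotation vector (axis times angle).
In Python, from station import ctrl gives the robot as it stands.
- The arm moves only by the tool send_rows, never from a script. Its argument "rows" is a list of rows, each a list of 3 entries, a list of its own where there are three numbers: the finger opening in cm, from 0 to 8.54, then the shift along the tool's x, y, z in cm, then the turn about the tool's z in degrees. A call has 1 to 10 rows; each row shifts and turns the commanded pose from where the row before left it, along the tool's axes as they then stand; what a row does not reach is not made up. A row lasts 1/8 s, in which the tool goes at most 62.5 mm and 10.7 degrees, less where a joint would pass 70% of its speed; a pose out of reach is approached as far as the arm can. A call with a gripper value outside its range is refused whole. The fingers move at their own pace and stop on an object; "newtons" is the grip in N (left out, the last holds). Time passes only in rows, so rows that do not move let the fingers close. It gives the time, the measured TCP pose, the force, the opening and the grip force at its end, in the units of the state.
- ctrl.get_obs(): the state, without advancing time (a new reading comes with each control period).
- ctrl.get_image(name): name is "scene" or "side" or "wrist"; returns a dict with "frame" (384x512x3 uint8, red, green, blue), "range_z" (384x512 float32, m along the optical axis (not along the pixel's ray), 0 where there is no reading), "fx", "fy", "cx", "cy" (pixels), "cam_to_world" (4x4, takes a point from camera to world coordinates). Camera axes: x right, y down, z forward; pixel columns grow to the right and rows downward; lengths in m; the calibration is good to about 2 mm. A picture is of the moment at which its call begins.
- ctrl.finish_job(): hands the job in; it is judged then, once.
The state is a dict: "t": time; "q": joint angles; "dq": joint speeds; "effort": joint torques, N m; "tool_pos": TCP position; "tool_rot": TCP orientation; "contact_force": force on the tool from outside, world axes, zero at the start; "wrist_torque": the same for the moment, N m; "opening": finger opening in m; "grip_force": force on a finger pad.
Only numpy, scipy, OpenCV 4.12 (cv2) and the standard library are available. Lean on these libraries where they do the work, as an engineer would, in place of code of your own. Each camera call takes 0.05 s, during which the arm holds its last target. There are 200 camera calls.

## Working session

There is one attempt and no reset: what is moved stays moved. The work goes in short steps, Python scripts to look and compute and a tool call to move; the robot and the scene stay as the last step left them, time stands still between calls to the robot, and variables do not carry over. Pictures are saved under pics/ and viewed, at most 10 in all, crops included, and the job is handed in when it is done.

Besides the shell and the picture viewer there is one more tool, called after ">>>" as name(argument=value, ...) on one line, values as JSON. send_rows: Moves the arm, as the interface text tells. Its arguments: {"type":"object","properties":{"rows":{"type":"array","items":{"type":"array"}},"newtons":{"type":"number"}},"required":["rows"]}

```bash
mkdir -p pics; python3 - <<'E'
from station import ctrl
import cv2,numpy as np
ims=[]
for n in("scene","side"):
    d=ctrl.get_image(n);np.savez(f"pics/{n}0.npz",**d);cv2.imwrite(f"pics/{n}0.png",cv2.cvtColor(d["frame"],cv2.COLOR_RGB2BGR))
    print(n,d["fx"],d["cx"],d["cy"],np.round(d["cam_to_world"],3).tolist())
o=ctrl.get_obs();print(o["t"],o["tool_pos"],o["tool_rot"],o["opening"])
E
```

```text
scene 425.53640673881176 260.286308633922 188.34157394910156 [[0.618, 0.532, -0.58, 1.235], [0.787, -0.417, 0.456, -0.496], [0.001, -0.737, -0.676, 0.891], [0.0, 0.0, 0.0, 1.0]]
side 428.68765293493857 254.98559347424563 178.05935754794584 [[-0.941, -0.242, 0.236, 0.213], [-0.338, 0.652, -0.678, 0.976], [0.01, -0.718, -0.696, 1.082], [0.0, 0.0, 0.0, 1.0]]
0.1 [ 0.18806157 -0.5954234   0.23015825] [-3.10303291e+00 -4.78255871e-01  1.55166760e-04] 0.08498145170388566
```

View pics/scene0.png

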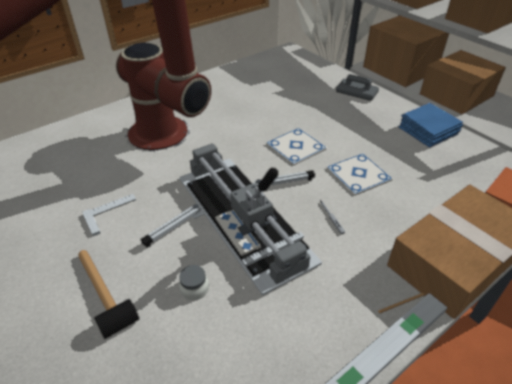

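View pics/side0.png

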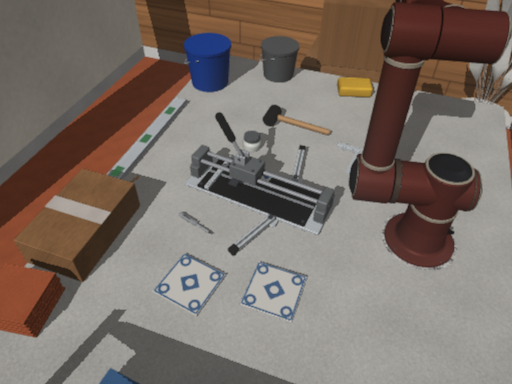

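```bash
cat > h.py <<'E'
import numpy as np,cv2
def pts(d):
    v,u=np.mgrid[:384,:512];z=d["range_z"]
    P=np.stack([(u-d["cx"])/d["fx"]*z,(v-d["cy"])/d["fy"]*z,z,np.ones_like(z)],-1)@np.asarray(d["cam_to_world"]).T
    P[z<=0]=np.nan
    return P[...,:3]
def topmap(ds,x0=.25,x1=.95,y0=-.5,y1=.4,s=750):
    # rows: x downward from x1 to x0 ; cols: y from y1 (left) to y0
    H,W=int((x1-x0)*s),int((y1-y0)*s);im=np.zeros((H,W,3),np.uint8);h=np.full((H,W),-1.)
    for d in ds:
        P=pts(d).reshape(-1,3);C=d["frame"].reshape(-1,3);o=np.argsort(P[:,2]);P,C=P[o],C[o]
        ok=(P[:,2]<.35)&(P[:,0]>x0)&(P[:,0]<x1-.002)&(P[:,1]>y0+.002)&(P[:,1]<y1)
        for p,c in zip(P[ok],C[ok]):
            r,q=int((x1-p[0])*s),int((y1-p[1])*s)
            if p[2]>h[r,q]: h[r,q]=p[2];cv2.rectangle(im,(q-1,r-1),(q+1,r+1),tuple(int(k) for k in c[::-1]),-1)
    return im,h
E
python3 - <<'E'
from h import *
D=[dict(np.load(f"pics/{n}0.npz")) for n in("scene","side")]
im,h=topmap(D)
for x in np.arange(.3,.95,.1): cv2.putText(im,f"{x:.1f}",(0,int((.95-x)*750)),0,.4,(0,0,255))
for y in np.arange(-.4,.4,.1): cv2.putText(im,f"{y:.1f}",(int((.4-y)*750),520),0,.4,(0,0,255))
cv2.imwrite("pics/top0.png",im)
for n,d in zip(("scene","side"),D):
    P=pts(d); ok=(P[...,0]>.25)&(P[...,0]<.95)&(abs(P[...,1])<.45)
    for lo,hi in((.098,.110),(.119,.131),(.025,.036)):
        m=(ok&(P[...,2]>lo)&(P[...,2]<hi)).astype(np.uint8)
        k,l,st,c=cv2.connectedComponentsWithStats(m)
        for i in range(1,k):
            if st[i,4]>40:
                q=P[l==i];r=cv2.minAreaRect(q[:,:2].astype(np.float32)*1000);print(n,lo,st[i,4],np.round(q.mean(0),3),np.round(r[0]),np.round(r[1]),round(r[2],1))
E
```

```text
scene 0.098 173 [0.317 0.011 0.102] [316.  12.] [75. 39.] 88.2
scene 0.098 1121 [0.927 0.298 0.108] [926. 313.] [ 48. 273.] 0.2
scene 0.098 129 [ 0.62  -0.04   0.104] [609. -46.] [118.  57.] 31.0
scene 0.098 366 [ 0.777 -0.045  0.103] [776. -43.] [75. 35.] 82.9
scene 0.119 558 [ 0.597 -0.028  0.123] [592. -21.] [ 75. 102.] 84.8
scene 0.025 177 [0.411 0.074 0.028] [408.  75.] [ 27. 108.] 82.9
scene 0.025 223 [0.404 0.03  0.028] [403.  30.] [ 31. 109.] 84.3
scene 0.025 211 [0.517 0.207 0.028] [515. 204.] [134.  27.] 66.7
scene 0.025 1471 [ 0.488 -0.059  0.029] [518. -57.] [ 85. 360.] 82.5
scene 0.025 440 [ 0.456 -0.198  0.029] [ 454. -194.] [ 26. 189.] 6.2
scene 0.025 233 [0.649 0.047 0.029] [637.  47.] [ 27. 119.] 83.6
scene 0.025 213 [ 0.657 -0.     0.029] [658.  -1.] [32. 69.] 84.5
scene 0.025 50 [0.731 0.042 0.03 ] [734.  38.] [29. 35.] 81.6
scene 0.025 350 [ 0.718 -0.087  0.029] [721. -83.] [86. 38.] 81.1
scene 0.025 48 [0.928 0.179 0.031] [927. 180.] [ 6. 46.] 89.6
scene 0.025 447 [ 0.53  -0.431  0.03 ] [ 517. -430.] [ 24. 180.] 87.4
scene 0.025 106 [ 0.788 -0.054  0.031] [789. -
[... 238 characters left out ...]
582 0.017 0.104] [582.  18.] [107.  43.] 18.5
side 0.098 937 [0.921 0.326 0.107] [923. 317.] [ 53. 267.] 0.0
side 0.098 183 [0.31  0.021 0.103] [310.  18.] [78. 34.] 83.2
side 0.119 353 [ 0.579 -0.006  0.123] [589. -15.] [ 80. 100.] 83.2
side 0.025 151 [ 0.561 -0.415  0.03 ] [ 557. -426.] [220.  64.] 10.2
side 0.025 55 [ 0.65  -0.221  0.03 ] [ 651. -225.] [64. 40.] 12.7
side 0.025 182 [ 0.449 -0.181  0.029] [ 450. -185.] [ 22. 193.] 7.3
side 0.025 50 [ 0.767 -0.005  0.031] [763. -10.] [70. 30.] 52.1
side 0.025 2521 [0.52  0.054 0.029] [557. 120.] [303. 401.] 83.2
side 0.025 272 [ 0.428 -0.049  0.029] [431. -47.] [ 34. 187.] 83.0
side 0.025 148 [0.901 0.32  0.031] [902. 318.] [263.   9.] 89.6
```

View pics/top0.png

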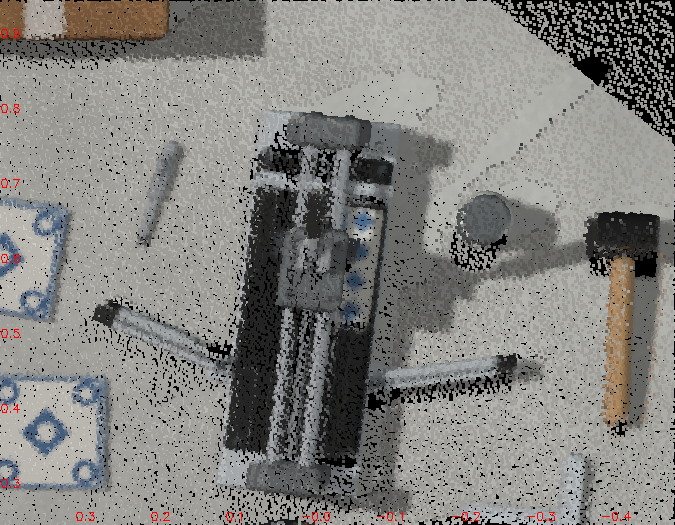

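>>> send_rows(rows=[[0, [0, 0, 0], 8], [0, [0, 0, 0], 8], [0, [0, 0, 0], 8.2], [0, [1.7, -3.7, 0], 0], [0, [1.7, -3.7, 0], 0], [0, [1.7, -3.7, 0], 0], [0, [1.7, -3.7, 0], 0], [0, [1.7, -3.7, 0], 0], [0, [1.7, -3.7, 1], 0], [0, [1.7, -3.7, 1], 0]], newtons=30)

```text
t: 1.35
tool_pos: [0.3369, -0.3513, 0.2107]
tool_rot: [-3.136, 0.183, 0.0]
contact_force: [0.0, -0.4, 0.0]
opening: -0.0001
grip_force: 0.0
```

```bash
cat >> h.py <<'E'
from scipy.spatial.transform import Rotation as Ro
O=np.array([.543,-.012]);YAW=np.deg2rad(-6.69)
A=np.array([[np.cos(YAW),np.sin(YAW)],[-np.sin(YAW),np.cos(YAW)]])  # world->cutter
def where(ctrl):
    o=ctrl.get_obs();R=Ro.from_rotvec(o["tool_rot"]).as_matrix();p=np.r_[A@(o["tool_pos"][:2]-O),o["tool_pos"][2]]
    f=o["contact_force"];print("t",o["t"],"cutter",np.round(p,4),"xtool yaw",np.round(np.rad2deg(np.arctan2(R[1,0],R[0,0])),2),"F cutter",np.round(np.r_[A@f[:2],f[2]],2),"op",round(o["opening"],4));return p
E
python3 -c "
from h import *
from station import ctrl
where(ctrl)"
```

```text
t 1.35 cutter [-0.1652 -0.361   0.2107] xtool yaw -6.69 F cutter [ 0.08 -0.36  0.03] op -0.0001
```

>>> send_rows(rows=[[0, [1.8, -3.6, 2], 0], [0, [1.8, -3.6, 2], 0], [0, [1.9, -3.7, 2], 0], [0, [0, 0, 2], 0], [0, [0, 0, 0], 0]])

```text
t: 1.98
tool_pos: [0.4027, -0.2492, 0.1291]
tool_rot: [-3.134, 0.181, 0.006]
contact_force: [0.3, -0.0, -0.0]
opening: -0.0004
grip_force: 0.0
```

```bash
python3 -c "
from h import *
from station import ctrl
where(ctrl)
a=[cv2.cvtColor(ctrl.get_image(n)['frame'],cv2.COLOR_RGB2BGR) for n in('wrist','scene')]
cv2.imwrite('pics/w1.png',cv2.resize(np.hstack([a[0],a[1]]),(800,300)))"
```

```text
t 1.975 cutter [-0.1118 -0.2519  0.1291] xtool yaw -6.62 F cutter [ 0.3  -0.01 -0.02] op -0.0004
```

View pics/w1.png

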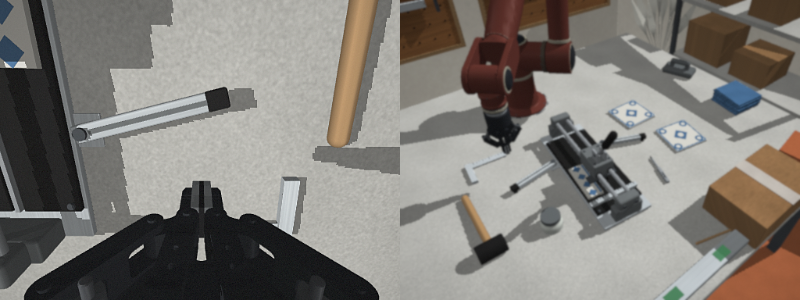

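```bash
python3 -c "
from h import *
from station import ctrl
d=ctrl.get_image('wrist')
for D in (dict(np.load('pics/scene0.npz')),d):
  P=pts(D);q=P.copy();q[...,:2]=(P[...,:2]-O)@A.T
  m=(q[...,2]>.0095)&(q[...,2]<.018)&(q[...,0]<-.09)&(q[...,0]>-.35)&(q[...,1]<-.13)&(q[...,1]>-.42)
  k,l,st,c=cv2.connectedComponentsWithStats(m.astype(np.uint8))
  for i in range(1,k):
    if st[i,4]>15: r=cv2.minAreaRect((q[l==i][:,:2]*1000).astype(np.float32));print(st[i],np.round(q[l==i].min(0),3),np.round(q[l==i].max(0),3),r)
# wing in wrist
q=pts(d);q[...,:2]=(q[...,:2]-O)@A.T
m=(q[...,2]>.025)&(q[...,2]<.034)&(q[...,1]<-.1)
k,l,st,c=cv2.connectedComponentsWithStats(m.astype(np.uint8))
for i in range(1,k):
    if st[i,4]>300: w=q[l==i];print('wing',np.round(w.min(0),3),np.round(w.max(0),3),cv2.minAreaRect((w[:,:2]*1000).astype(np.float32)))
"
```

```text
[ 82 209  18  25 197] [-0.258 -0.39   0.01 ] [-0.155 -0.367  0.017] ((-206.55978393554688, -378.0603942871094), (103.14933776855469, 21.89018440246582), 1.0428739786148071)
[415 167   7  20  97] [-0.109 -0.419  0.01 ] [-0.09  -0.415  0.018] ((-99.89146423339844, -416.1472473144531), (19.770662307739258, 3.050328254699707), 10.229073524475098)
[ 354  229   28   72 1357] [-0.252 -0.39   0.01 ] [-0.161 -0.367  0.016] ((-206.69602966308594, -378.4119567871094), (91.42012023925781, 22.51974868774414), 0.7100391983985901)
wing [-0.103 -0.433  0.025] [ 0.048 -0.404  0.034] ((-27.07879638671875, -420.53533935546875), (151.79942321777344, 24.742450714111328), 3.7888951301574707)
wing [-0.104 -0.285  0.025] [-0.038 -0.1    0.034] ((-70.94178771972656, -190.73841857910156), (23.08322525024414, 190.52008056640625), 13.592466354370117)
```

>>> send_rows(rows=[[0, [0, 0, 3.5], 0], [0, [0, 0, 3.5], 0], [0, [0, 0, 2.5], 0], [0, [0, 0, 1.7], 0], [0, [0, 0, 0], 0]])

```text
t: 2.75
tool_pos: [0.4033, -0.2507, 0.0188]
tool_rot: [-3.135, 0.184, 0.002]
contact_force: [0.4, -0.6, 0.8]
opening: 0.0002
grip_force: 0.0
```

```bash
cat >> h.py <<'E'
def plan(p,side,th0,n,end=0.,r=.14,hx=.011,hy=.0145):
    out=[];c=p[:2]
    for th in np.linspace(th0,end,n):
        u=np.array([np.cos(th),side*np.sin(th)]);nn=np.array([-np.sin(th),side*np.cos(th)])
        t=np.array([-.09,side*.105])+r*u+nn*(.011+hx*abs(nn[0])+hy*abs(nn[1]))
        s=(t-c)*[100,-100];c=t;out.append([round(float(v),2) for v in s])
    print(out);return c
E
python3 -c "
from h import *
from station import ctrl
p=where(ctrl);print(plan(p,-1,1.33,21))"
```

```text
t 2.75 cutter [-0.111  -0.2534  0.0188] xtool yaw -6.72 F cutter [ 0.51 -0.56  0.84] op 0.0002
[[2.99, -0.64], [0.87, -0.07], [0.87, -0.12], [0.87, -0.18], [0.86, -0.24], [0.86, -0.3], [0.84, -0.35], [0.82, -0.41], [0.8, -0.47], [0.77, -0.53], [0.74, -0.58], [0.71, -0.64], [0.67, -0.69], [0.62, -0.74], [0.57, -0.79], [0.52, -0.83], [0.47, -0.87], [0.4, -0.91], [0.34, -0.94], [0.27, -0.97], [0.21, -0.99]]
[ 0.05   -0.1305]
```

>>> send_rows(rows=[[0, [1.5, -0.3, 0.1], 0], [0, [1.5, -0.3, 0], 0], [0, [0.9, -0.1, 0], 0], [0, [0.9, -0.1, 0], 0], [0, [0.9, -0.2, 0], 0], [0, [0.9, -0.2, 0], 0], [0, [0.9, -0.3, 0], 0], [0, [0.8, -0.4, 0], 0], [0, [0.8, -0.4, 0], 0], [0, [0.8, -0.5, 0], 0]])

```text
t: 4.0
tool_pos: [0.5059, -0.2342, 0.0183]
tool_rot: [3.136, -0.183, -0.0]
contact_force: [-1.8, -0.1, -0.1]
opening: -0.0002
grip_force: 0.6
```

```bash
python3 -c "
from h import *
from station import ctrl
p=where(ctrl)
d=ctrl.get_image('wrist');cv2.imwrite('pics/w2.png',cv2.cvtColor(d['frame'],cv2.COLOR_RGB2BGR))
plan(p,-1,.8,13)"
```

```text
t 4.0 cutter [-0.011  -0.225   0.0183] xtool yaw -6.69 F cutter [-1.83 -0.27 -0.06] op -0.0002
[[-0.23, 0.06], [0.78, -0.53], [0.75, -0.58], [0.71, -0.64], [0.67, -0.69], [0.63, -0.74], [0.58, -0.79], [0.52, -0.83], [0.47, -0.88], [0.41, -0.91], [0.34, -0.95], [0.28, -0.97], [0.21, -1.0]]
```

View pics/w2.png

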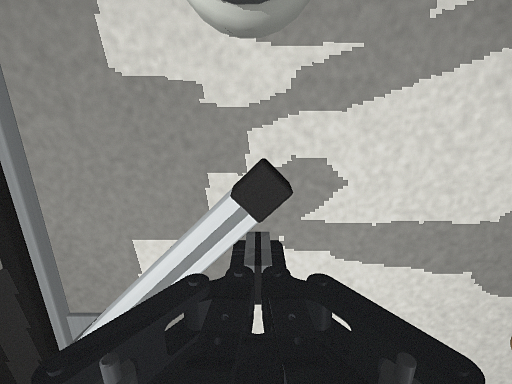

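>>> send_rows(rows=[[0, [0.8, -0.5, 0], 0], [0, [0.7, -0.6, 0], 0], [0, [0.7, -0.6, 0], 0], [0, [0.7, -0.7, 0], 0], [0, [0.6, -0.7, 0], 0], [0, [0.6, -0.8, 0], 0], [0, [0.5, -0.8, 0], 0], [0, [0.4, -0.9, 0], 0], [0, [0.4, -0.9, 0], 0], [0, [0.3, -0.9, 0], 0]])

```text
t: 5.3
tool_pos: [0.5709, -0.1669, 0.0183]
tool_rot: [3.136, -0.183, 0.0]
contact_force: [-1.1, -0.6, -0.2]
opening: -0.0003
grip_force: 0.6
```

```bash
python3 -c "
from h import *
from station import ctrl
p=where(ctrl);plan(p,-1,.13,3)"
```

```text
t 5.3 cutter [ 0.0457 -0.1506  0.0183] xtool yaw -6.68 F cutter [-1.   -0.72 -0.17] op -0.0003
[[-0.04, -0.09], [0.27, -0.95], [0.2, -0.97]]
```

>>> send_rows(rows=[[0, [0.2, -0.7, 0], 0], [0, [0.2, -0.6, 0], 0], [0, [0, -0.3, 0], 0], [0, [0, -0.1, 0], 0], [0, [0, 0, 0], 0]])

```text
t: 5.92
tool_pos: [0.5767, -0.1512, 0.0185]
tool_rot: [-3.136, 0.183, -0.001]
contact_force: [0.5, -0.6, 0.4]
opening: -0.0001
grip_force: 0.1
```

>>> send_rows(rows=[[0, [0, -0.1, 0], 0], [0, [0, -0.1, 0], 0], [0, [0, 0, 0], 0]])

```text
t: 6.3
tool_pos: [0.577, -0.1492, 0.0185]
tool_rot: [3.136, -0.183, 0.001]
contact_force: [0.7, -1.5, 0.7]
opening: -0.0001
grip_force: 0.5
```

```bash
python3 -c "
from h import *
from station import ctrl
p=where(ctrl)"
```

```text
t 6.3 cutter [ 0.0497 -0.1323  0.0185] xtool yaw -6.68 F cutter [ 0.84 -1.41  0.65] op -0.0001
```

>>> send_rows(rows=[[0, [0, -0.1, 0], 0], [0, [0, -0.1, 0], 0], [0, [0, 0, 0], 0]])

```text
t: 6.68
tool_pos: [0.5771, -0.1478, 0.0185]
tool_rot: [3.135, -0.183, 0.001]
contact_force: [0.4, -4.8, -0.4]
opening: -0.0004
grip_force: 2.3
```

>>> send_rows(rows=[[0, [0, -0.1, 0], 0], [0, [0, 0, 0], 0]])

```text
t: 6.92
tool_pos: [0.5771, -0.1477, 0.0185]
tool_rot: [3.133, -0.183, 0.001]
contact_force: [1.3, -7.8, 0.1]
opening: -0.0004
grip_force: 3.4
```

>>> send_rows(rows=[[0, [0, 1, 0], 0], [0, [0, 2, 0], 0], [0, [0, 1, -2], 0], [0, [-2, 0, -4.5], 0], [0, [-4, 0, -4.5], 0], [0, [-4, 0, -4.5], 0], [0, [-4, -1, -3], 0], [0, [-3, -3, 0], 0], [0, [0, -4.5, 0], 0], [0, [0, -4.5, 0], 0]])

```text
t: 8.18
tool_pos: [0.4187, -0.0363, 0.2052]
tool_rot: [3.136, -0.186, 0.005]
contact_force: [0.0, 1.4, -0.6]
opening: 0.0001
grip_force: 0.0
```

>>> send_rows(rows=[[0, [0, -4.5, 0], 0], [0, [0, -4.5, 0], 0], [0, [0, -4.5, 0], 0], [0, [0, -4.5, 0], 0], [0, [0, -4.5, 0], 0], [0, [0, -4.5, 0], 0], [0, [0, -2, 2], 0], [0, [0, 0, 3], 0], [0, [0, 0, 2], 0], [0, [0, 0, 0], 0]])

```text
t: 9.43
tool_pos: [0.4515, 0.2502, 0.132]
tool_rot: [3.135, -0.184, -0.005]
contact_force: [-0.4, -0.3, 0.0]
opening: -0.0001
grip_force: 0.0
```

```bash
python3 -c "
from h import *
from station import ctrl
p=where(ctrl)
im=[]
for n in('scene','side','wrist'):
  d=ctrl.get_image(n);im.append(cv2.cvtColor(d['frame'],cv2.COLOR_RGB2BGR))
  q=pts(d);q[...,:2]=(q[...,:2]-O)@A.T
  m=(q[...,2]>.025)&(q[...,2]<.034)&(abs(q[...,1])>.094)&(abs(q[...,1])<.31)&(q[...,0]>-.12)&(q[...,0]<.12)
  k,l,st,c=cv2.connectedComponentsWithStats(m.astype(np.uint8))
  for i in range(1,k):
    if st[i,4]>60: w=q[l==i];print(n,'wing',np.round(w.min(0),3),np.round(w.max(0),3),np.round(np.hstack(cv2.minAreaRect((w[:,:2]*1000).astype(np.float32))),1))
cv2.imwrite('pics/w3.png',cv2.resize(np.hstack([im[2],im[1]]),(800,300)))"
```

```text
t 9.425 cutter [-0.1214  0.2498  0.132 ] xtool yaw -6.72 F cutter [-0.36 -0.36  0.02] op -0.0001
scene wing [-0.079  0.143  0.025] [-0.026  0.277  0.033] [-53.6 210.6 134.1  27.8  73.1]
scene wing [-0.096 -0.12   0.025] [ 0.094 -0.096  0.034] [  -0.7 -108.    23.1  189.7   89.9]
side wing [-0.079  0.177  0.025] [-0.031  0.282  0.033] [-55.4 229.2 106.4  23.5  73.6]
wrist wing [-0.104  0.094  0.027] [-0.029  0.278  0.034] [-67.2 184.9 189.8  23.   73.1]
```

View pics/w3.png

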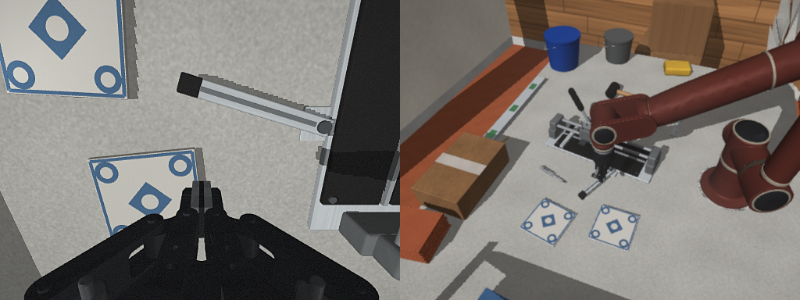

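>>> send_rows(rows=[[0, [1, 0.8, 0], 0], [0, [1.1, 0.7, 1], 0], [0, [0, 0, 3.5], 0], [0, [0, 0, 3.5], 0], [0, [0, 0, 2], 0], [0, [0, 0, 1.3], 0], [0, [0, 0, 0], 0]])

```text
t: 10.45
tool_pos: [0.4712, 0.2331, 0.0193]
tool_rot: [3.135, -0.184, -0.003]
contact_force: [-0.1, 0.7, 0.3]
opening: 0.0003
grip_force: 0.0
```

```bash
python3 -c "
from h import *
from station import ctrl
p=where(ctrl);plan(p,1,1.28,21)"
```

```text
t 10.45 cutter [-0.0999  0.2351  0.0193] xtool yaw -6.71 F cutter [-0.19  0.71  0.34] op 0.0003
[[2.54, -1.14], [0.84, 0.11], [0.84, 0.16], [0.83, 0.21], [0.83, 0.26], [0.82, 0.32], [0.8, 0.37], [0.78, 0.43], [0.76, 0.48], [0.73, 0.53], [0.7, 0.58], [0.67, 0.63], [0.63, 0.68], [0.59, 0.73], [0.54, 0.77], [0.49, 0.81], [0.44, 0.85], [0.38, 0.88], [0.32, 0.91], [0.26, 0.94], [0.2, 0.96]]
```

>>> send_rows(rows=[[0, [1.3, -0.6, 0.1], 0], [0, [1.2, -0.5, 0], 0], [0, [0.8, 0.1, 0], 0], [0, [0.8, 0.2, 0], 0], [0, [0.8, 0.2, 0], 0], [0, [0.8, 0.3, 0], 0], [0, [0.8, 0.3, 0], 0], [0, [0.8, 0.4, 0], 0], [0, [0.8, 0.4, 0], 0], [0, [0.8, 0.5, 0], 0]])

```text
t: 11.7
tool_pos: [0.5589, 0.2101, 0.0193]
tool_rot: [-3.136, 0.183, 0.0]
contact_force: [-1.6, 0.6, -0.5]
opening: 0.0001
grip_force: 0.6
```

>>> send_rows(rows=[[0, [0.7, 0.5, 0], 0], [0, [0.7, 0.6, 0], 0], [0, [0.7, 0.6, 0], 0], [0, [0.6, 0.7, 0], 0], [0, [0.6, 0.7, 0], 0], [0, [0.5, 0.8, 0], 0], [0, [0.5, 0.8, 0], 0], [0, [0.4, 0.9, 0], 0], [0, [0.4, 0.9, 0], 0], [0, [0.3, 0.9, 0], 0]])

```text
t: 12.95
tool_pos: [0.6037, 0.13, 0.0194]
tool_rot: [-3.136, 0.183, -0.0]
contact_force: [-0.3, 0.5, -0.1]
opening: -0.0
grip_force: 0.6
```

```bash
python3 -c "
from h import *
from station import ctrl
p=where(ctrl)"
```

```text
t 12.95 cutter [0.0437 0.1481 0.0194] xtool yaw -6.68 F cutter [-0.37  0.47 -0.13] op -0.0
```

Expected stop near y = 0.130.

>>> send_rows(rows=[[0, [0.3, 0.6, 0], 0], [0, [0.2, 0.5, 0], 0], [0, [0, 0.2, 0], 0], [0, [0, 0.1, 0], 0], [0, [0, 0, 0], 0]])

```text
t: 13.58
tool_pos: [0.607, 0.1162, 0.0195]
tool_rot: [3.136, -0.183, 0.001]
contact_force: [0.5, 1.0, 0.2]
opening: 0.0001
grip_force: 0.3
```

>>> send_rows(rows=[[0, [0, 0.1, 0], 0], [0, [0, 0.1, 0], 0], [0, [0, 0, 0], 0]])

```text
t: 13.95
tool_pos: [0.6068, 0.1142, 0.0195]
tool_rot: [-3.136, 0.183, -0.001]
contact_force: [0.6, 1.3, -0.0]
opening: 0.0002
grip_force: 0.5
```

>>> send_rows(rows=[[0, [0, 0.1, 0], 0], [0, [0, 0.1, 0], 0], [0, [0, 0, 0], 0]])

```text
t: 14.32
tool_pos: [0.6064, 0.1121, 0.0194]
tool_rot: [3.136, -0.183, -0.0]
contact_force: [0.0, 0.8, 0.8]
opening: -0.0002
grip_force: 0.5
```

>>> send_rows(rows=[[0, [0, 0.1, 0], 0], [0, [0, 0.1, 0], 0], [0, [0, 0, 0], 0]])

```text
t: 14.7
tool_pos: [0.6061, 0.1101, 0.0193]
tool_rot: [3.136, -0.183, -0.0]
contact_force: [1.1, 1.5, 1.1]
opening: -0.0003
grip_force: 0.5
```

>>> send_rows(rows=[[0, [0, 0.1, 0], 0], [0, [0, 0, 0], 0]])

```text
t: 14.95
tool_pos: [0.606, 0.1091, 0.0193]
tool_rot: [3.136, -0.183, -0.0]
contact_force: [0.4, 1.0, 0.5]
opening: -0.0002
grip_force: 0.5
```

```bash
python3 -c "
from h import *
from station import ctrl
p=where(ctrl)"
```

```text
t 14.95 cutter [0.0484 0.1277 0.0193] xtool yaw -6.68 F cutter [0.29 1.04 0.51] op -0.0002
```

>>> send_rows(rows=[[0, [0, 0.1, 0], 0], [0, [0, 0.1, 0], 0], [0, [0, 0, 0], 0]])

```text
t: 15.32
tool_pos: [0.6059, 0.1085, 0.0194]
tool_rot: [-3.134, 0.183, -0.001]
contact_force: [1.8, 5.6, -0.2]
opening: -0.0001
grip_force: 2.8
```

>>> send_rows(rows=[[0, [0, 0.1, 0], 0], [0, [0, 0, 0], 0]])

```text
t: 15.58
tool_pos: [0.6059, 0.1083, 0.0194]
tool_rot: [-3.132, 0.183, -0.001]
contact_force: [2.1, 7.9, -1.5]
opening: 0.0004
grip_force: 4.0
```

>>> send_rows(rows=[[0, [0, 0.1, 0], 0], [0, [0, 0, 0], 0]])

```text
t: 15.82
tool_pos: [0.6059, 0.1082, 0.0194]
tool_rot: [-3.13, 0.183, -0.002]
contact_force: [3.3, 10.7, -0.9]
opening: -0.0002
grip_force: 5.2
```

>>> send_rows(rows=[[0, [0, -1, 0], 0], [0, [0, -2, 0], 0], [0, [0, -1, -2], 0], [0, [-2, 0, -4.5], 0], [0, [-4, 0, -4.5], 0], [0, [-4, 0, -4.5], 0], [0, [-4, 0, -3], 0], [0, [-1, 3, 0], 0], [0, [0, 4, 0], 0], [0, [0, 4, 0], 0]])

```text
t: 17.08
tool_pos: [0.4483, 0.0525, 0.2062]
tool_rot: [3.136, -0.181, 0.004]
contact_force: [1.1, -0.9, -0.3]
opening: -0.0
grip_force: 0.0
```

>>> send_rows(rows=[[0, [0, 4, 0], 0], [0, [0, 1.8, 0], 0], [0, [0, 0, 0], 0]])

```text
t: 17.45
tool_pos: [0.4419, -0.0051, 0.2057]
tool_rot: [3.136, -0.186, 0.003]
contact_force: [0.5, 0.9, -0.2]
opening: 0.0001
grip_force: 0.0
```

```bash
python3 -c "
from h import *
from station import ctrl
p=where(ctrl)
im=[]
for n in('scene','side','wrist'):
  d=ctrl.get_image(n);im.append(cv2.cvtColor(d['frame'],cv2.COLOR_RGB2BGR))
  q=pts(d);q[...,:2]=(q[...,:2]-O)@A.T
  for nm,lo,hi,ys in(('wing',.025,.034,.094),('car',.119,.13,0)):
    m=(q[...,2]>lo)&(q[...,2]<hi)&(abs(q[...,1])>=ys)&(abs(q[...,1])<.15)&(q[...,0]>-.11)&(q[...,0]<.12)
    k,l,st,c=cv2.connectedComponentsWithStats(m.astype(np.uint8))
    for i in range(1,k):
      if st[i,4]>60: w=q[l==i];print(n,nm,st[i,4],np.round(w.min(0),3),np.round(w.max(0),3),np.round(np.hstack(cv2.minAreaRect((w[:,:2]*1000).astype(np.float32))),1))
cv2.imwrite('pics/w4.png',cv2.resize(np.hstack([im[2],im[1]]),(800,300)))"
```

```text
t 17.45 cutter [-0.1012 -0.005   0.2057] xtool yaw -6.8 F cutter [ 0.35  0.96 -0.18] op 0.0001
scene wing 209 [-0.046  0.094  0.025] [0.092 0.115 0.033] [ 23.1 104.3  20.5 138.4  89.9]
scene wing 422 [-0.099 -0.12   0.025] [ 0.094 -0.096  0.034] [  -2.6 -107.6   23.1  192.6   89.7]
scene car 551 [-0.002 -0.04   0.119] [0.101 0.034 0.13 ] [ 49.7  -3.   74.7 102.6  89.9]
side wing 124 [-0.102 -0.115  0.025] [ 0.031 -0.094  0.034] [ -35.5 -103.7  133.3   20.9    1.2]
side wing 285 [-0.103  0.094  0.025] [0.088 0.121 0.034] [ -7.3 107.2  25.7 190.8  89.4]
side car 344 [-0.004 -0.036  0.119] [0.096 0.043 0.13 ] [ 45.9   3.  100.1  77.5   1. ]
wrist wing 2755 [-0.101  0.094  0.028] [0.079 0.114 0.034] [-11.  103.9 180.1  19.9   0. ]
wrist wing 3462 [-0.101 -0.119  0.025] [ 0.08  -0.096  0.034] [ -10.5 -107.2   23.6  180.6   89.8]
wrist car 8038 [-0.003 -0.04   0.119] [0.051 0.035 0.13 ] [23.7 -2.7 75.3 54.2 89.9]
```

View pics/w4.png

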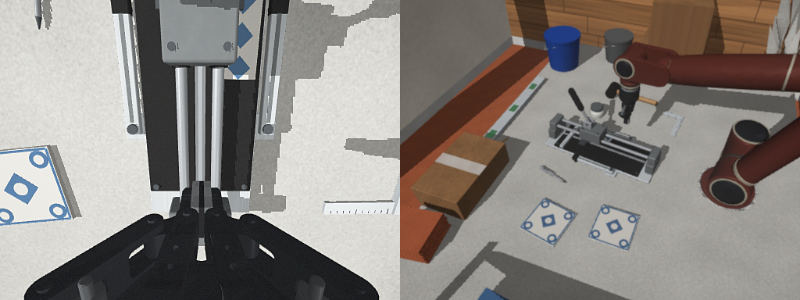

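>>> send_rows(rows=[[0, [0, -0.1, 3], 0], [0, [0, -0.1, 3], 0], [0, [1, 0, 3], 0], [0, [2, 0, 1], 0], [0, [2, 0, 0], 0], [0, [1, 0, 0], 0], [0, [1, 0, 0], 0], [0, [0.8, 0, 0], 0], [0, [0.8, 0, 0], 0], [0, [0.8, 0, 0], 0]])

```text
t: 18.85
tool_pos: [0.5351, -0.0134, 0.1043]
tool_rot: [-3.136, 0.183, 0.002]
contact_force: [-2.7, -0.1, 1.6]
opening: 0.0001
grip_force: 1.1
```

```bash
python3 -c "
from h import *
from station import ctrl
p=where(ctrl)"
```

```text
t 18.85 cutter [-0.0076 -0.0023  0.1043] xtool yaw -6.69 F cutter [-2.72 -0.38  1.6 ] op 0.0001
```

>>> send_rows(rows=[[0, [0.9, 0, 0], 0], [0, [0.9, 0, 0], 0], [0, [0.9, 0, 0], 0], [0, [0.9, 0, 0], 0], [0, [0.9, 0, 0], 0], [0, [0.9, 0, 0], 0], [0, [0.9, 0, 0], 0], [0, [0.9, 0, 0], 0], [0, [0.8, 0, 0], 0], [0, [0.6, 0, 0], 0]])

```text
t: 20.1
tool_pos: [0.6212, -0.0235, 0.1043]
tool_rot: [3.136, -0.183, 0.0]
contact_force: [-1.7, 1.7, 1.8]
opening: 0.0002
grip_force: 1.1
```

>>> send_rows(rows=[[0, [0.4, 0, 0], 0], [0, [0.3, 0, 0], 0], [0, [0.3, 0, 0], 0], [0, [0.2, 0, 0], 0], [0, [0.2, 0, 0], 0], [0, [0.2, 0, 0], 0], [0, [0.1, 0, 0], 0], [0, [0, 0, 0], 0]])

```text
t: 21.1
tool_pos: [0.6378, -0.0255, 0.1043]
tool_rot: [3.136, -0.183, 0.001]
contact_force: [0.1, 0.8, -0.1]
opening: 0.0003
grip_force: 0.5
```

```bash
python3 -c "
from h import *
from station import ctrl
p=where(ctrl)"
```

```text
t 21.1 cutter [ 0.0957 -0.0023  0.1043] xtool yaw -6.68 F cutter [ 0.01  0.81 -0.12] op 0.0003
```

>>> send_rows(rows=[[0, [0.2, 0, 0], 0], [0, [0.2, 0, 0], 0], [0, [0.1, 0, 0], 0], [0, [0.1, 0, 0], 0], [0, [0, 0, 0], 0]])

```text
t: 21.72
tool_pos: [0.6437, -0.0261, 0.1043]
tool_rot: [3.136, -0.183, 0.001]
contact_force: [-1.8, -0.9, -0.8]
opening: 0.0001
grip_force: 0.6
```

>>> send_rows(rows=[[0, [0.1, 0, 0], 0], [0, [0.1, 0, 0], 0], [0, [0, 0, 0], 0]])

```text
t: 22.1
tool_pos: [0.6442, -0.0262, 0.1042]
tool_rot: [-3.136, 0.183, 0.006]
contact_force: [-6.7, -0.2, 3.4]
opening: -0.0001
grip_force: 3.7
```

>>> send_rows(rows=[[0, [0.1, 0, 0], 0], [0, [0.1, 0, 0], 0], [0, [0, 0, 0], 0]])

```text
t: 22.48
tool_pos: [0.6442, -0.0262, 0.1043]
tool_rot: [-3.136, 0.182, 0.015]
contact_force: [-15.4, 0.2, 8.7]
opening: 0.0002
grip_force: 7.7
```

>>> send_rows(rows=[[0, [-0.5, 0, 0], 0], [0, [-2, 0, 0], 0], [0, [-4, 0, 0], 0], [0, [-4, 0, -2], 0], [0, [-3, 0, -4], 0], [0, [-3, 0, -4], 0], [0, [-3, 0, -4], 0], [0, [-3, 0, -4], 0], [0, [-2, 0, 0], 0], [0, [0, 0, 0], 0]])

```text
t: 23.72
tool_pos: [0.4044, 0.002, 0.2855]
tool_rot: [3.136, -0.183, 0.007]
contact_force: [-0.4, -0.1, -1.3]
opening: 0.0003
grip_force: 0.0
```

```bash
python3 -c "
from h import *
from station import ctrl
p=where(ctrl)
im=[]
for n in('scene','side','wrist'):
  d=ctrl.get_image(n);im.append(cv2.cvtColor(d['frame'],cv2.COLOR_RGB2BGR))
  q=pts(d);q[...,:2]=(q[...,:2]-O)@A.T
  for nm,lo,hi,ys in(('wing',.025,.034,.094),('car',.119,.13,0)):
    m=(q[...,2]>lo)&(q[...,2]<hi)&(abs(q[...,1])>=ys)&(abs(q[...,1])<.15)&(q[...,0]>-.11)&(q[...,0]<.23)
    k,l,st,c=cv2.connectedComponentsWithStats(m.astype(np.uint8))
    for i in range(1,k):
      if st[i,4]>60: w=q[l==i];print(n,nm,st[i,4],np.round(w.min(0),3),np.round(w.max(0),3),np.round(np.hstack(cv2.minAreaRect((w[:,:2]*1000).astype(np.float32))),1))
cv2.imwrite('pics/w5.png',cv2.resize(np.hstack([im[0],im[1]]),(800,300)))"
```

```text
t 23.725 cutter [-0.1393 -0.0022  0.2855] xtool yaw -6.67 F cutter [-0.42 -0.17 -1.3 ] op 0.0003
scene wing 241 [-0.1    0.094  0.025] [0.064 0.115 0.033] [-17.7 104.2 163.8  20.2   0.2]
scene wing 425 [-0.1   -0.119  0.025] [ 0.094 -0.096  0.034] [  -3.1 -107.6   22.8  193.4   89.8]
scene car 676 [ 0.117 -0.04   0.119] [0.217 0.036 0.13 ] [167.1  -2.5 100.3  75.9   0. ]
side wing 167 [-0.101 -0.116  0.025] [ 0.089 -0.094  0.034] [  -6.2 -104.7   21.   190.5   89.8]
side wing 295 [-0.104  0.095  0.025] [0.09  0.123 0.034] [ -6.7 108.9  27.5 193.8  89.4]
side car 328 [ 0.111 -0.034  0.119] [0.21  0.044 0.13 ] [161.1   5.4 100.2  75.8   1.8]
wrist wing 1800 [-0.102  0.094  0.027] [0.066 0.114 0.034] [-17.8 103.9  19.8 167.5  90. ]
wrist wing 2170 [-0.102 -0.119  0.025] [ 0.066 -0.096  0.034] [-1.780e+01 -1.074e+02  1.675e+02  2.260e+01  1.000e-01]
```

View pics/w5.png

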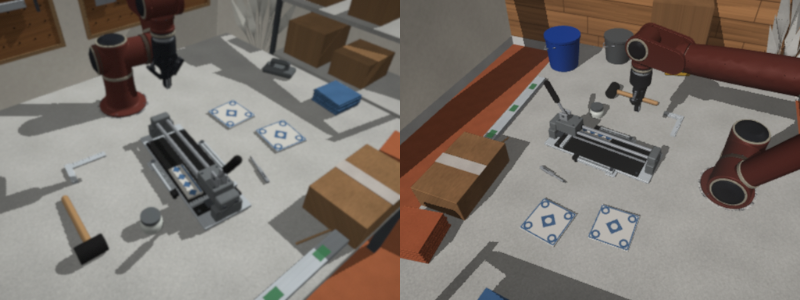

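The last picture shows both arms folded along the base. The carriage is against the far bracket (scene about 215,190) and the lever is at rest. The offcut, tiles, tub, scribe, square and mallet are where they were, and the robot is clear of everything.

```bash
python3 -c "
from station import ctrl
print(ctrl.finish_job())"
```

```text
the job is handed in; nothing more can be done
None
```

The job is handed in at about 24 s: both support arms are folded on their stops, the carriage is home against the far bracket, and nothing else appears to have moved in the final pictures.

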